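Stroke the calendar's little doors shut

ROBOT

A 7-joint arm with a two-finger parallel gripper is mounted at the origin on the work surface. World frame = base frame: x ahead of the robot, y to its left, z up, the work surface at z = 0. Lengths are in mm, angles in rad, forces in N, time in s.
With the tool pointing down it reaches from about 425 to 925 mm from the base axis. Payload 6.8 kg.
Tool frame: the origin (TCP) lies between the finger pads, 19 mm behind the fingertips; this is the grasp point; z points along the fingers, y is the line along which they close (so a half turn about z gives the same grasp; the last joint's range is limited). The gripper opens to 88 mm and grips with 3 to 60 N. Pads are 20 mm wide; open, the fingers measure 115 mm over their backs; the gripper's body (75 mm by 178 mm) begins 61 mm behind the grasp point.
Start: joints at [1.031, 0.477, 0.022, 1.555, -0.011, 1.109, -0.083], TCP at [282.502, -613.057, 241.364] pointing down, gripper open.
Joint ranges: [-2.96, 2.96], [-0.34, 2.1], [-1.41, 1.46], [0.24, 2.44], [-1.37, 4.51], [0.17, 1.92], [-2.96, 2.96]. Speed limits (rad/s): [2.39, 2.39, 3.14, 3.14, 3.14, 3.14, 3.14].

INTERFACE

Orientations are given as a unit quaternion [x, y, z, w].
In Python, from bench import state, snapshot, sign_off gives the robot as it stands. The module is installed in compiled form; this text tells all that it offers.
- The arm moves only by the tool play_rows, never from a script. Its argument "rows" is text: rows parted by semicolons, each of 6 numbers parted by spaces: the shift along the tool's x, y, z in mm, then the turn, a rotation vector about the tool's x, y, z in rad. A call has exactly 10 rows; each row is the pose to reach, as a shift and turn from the pose commanded when the call began, along the tool's axes at that moment; what a row does not reach only later rows make up. A row lasts 1/12 s, in which the tool goes at most 41.7 mm and 7.16 degrees, less where a joint would pass 70% of its speed; a pose out of reach is approached as far as the arm can. A call with a gripper value outside its range is refused whole. "grip" is the finger opening in mm, from 0 to 87.8, set as the call begins (left out, the last holds). The fingers move at their own pace and stop on an object; the grip force is fixed at half the most. Time passes only in rows, so rows that repeat a pose let the fingers close, or fill a call up. It gives the time, the measured TCP pose, the force, the opening and the grip force at its end, in the units of the state.
- state(): the state, without advancing time (a new reading comes with each control period).
- snapshot(name): name is "side" or "top" or "wrist"; returns a dict with "img" (480x640x3 uint8, red, green, blue), "fx", "fy", "cx", "cy" (pixels), "eye" and "attitude" of the camera in the world. Camera axes: x right, y up, looking along -z (the intrinsics and any distortion apply to the point x, -y, -z); pixel columns grow to the right and rows downward; lengths in mm; the calibration is good to about 2 mm. A picture is of the moment at which its call begins. There is no depth.
- sign_off(): hands the job in; it is judged then, once.
The state is a dict: "time_s": time; "q": joint angles; "dq": joint speeds; "joint_efforts": joint torques, N m; "tool_pos": TCP position; "tool_rot": TCP orientation; "ft_force": force on the tool from outside, world axes, zero at the start; "wrist_torque": the same for the moment, N m; "width": opening from 0.0 (shut) to 1.0 (fully open); "grip_force": force on a finger pad.
Only numpy, scipy, OpenCV 4.12 (cv2) and the standard library are available. Lean on these libraries where they do the work, as an engineer would, in place of code of your own. Each camera call takes 0.05 s, during which the arm holds its last target. There are 200 camera calls.

TASK

The wooden calendar on the gift-shop table has its six little flap doors standing ajar. Shut them with one light stroke of the closed fingertips: follow the arched row from the star end to the disc end, folding each door down flat in turn and staying close to the board until the last is shut, then move clear. Pick nothing up, do not press hard or bend a door back past upright, and leave the calendar and the goods on and around it where they are.

Things in the scene. Friction and masses are not known exactly. Their poses are not given: they have to be found in the camera images.
- calendar: wooden countdown calendar lying flat and loose on the table: board 195 (its x) by 290 (its y) by 16 mm, about 1.4 kg, slides if pushed with more than a few N. Origin: centre of its underside, z up. Six flap doors lie on it in an arch of radius 105 about its point (-42.5, 0): from the -y side (star inlaid in the corner at (-80, -122)) over the +x side to the +y side (disc inlaid at (-80, 122))
- door1 (a joint): hinge angle of door 1, counted from the star: 0 shut flat, 1.57 upright, stop at 2.0; stays where it is left (hinge friction 0.004 N m). Every door is a wooden plate 34 mm long along the row, 34 wide, 4 thick, hinged on its edge nearer the star; shut, its top lies 20.5 mm above the table
- door2 (a joint): hinge angle of door 2, counted from the star: 0 shut flat, 1.57 upright, stop at 2.0; stays where it is left (hinge friction 0.004 N m). A fingertip moving along the row from the star side meets a door's outer face over the hinge and folds it down; one coming from the disc side catches under it and bends it back
- door3 (a joint): hinge angle of door 3, counted from the star: 0 shut flat, 1.57 upright, stop at 2.0; stays where it is left (hinge friction 0.004 N m)
- door4 (a joint): hinge angle of door 4, counted from the star: 0 shut flat, 1.57 upright, stop at 2.0; stays where it is left (hinge friction 0.004 N m)
- door5 (a joint): hinge angle of door 5, counted from the star: 0 shut flat, 1.57 upright, stop at 2.0; stays where it is left (hinge friction 0.004 N m)
- door6 (a joint): hinge angle of door 6, counted from the star: 0 shut flat, 1.57 upright, stop at 2.0; stays where it is left (hinge friction 0.004 N m)
- door1_hinge (a point): middle of door 1's hinge line, on the arch, 18.5 mm above the table, at -84 degrees about the arch's centre (from the calendar's +x towards its +y)
- door2_hinge (a point): middle of door 2's hinge line, on the arch, 18.5 mm above the table, at -54 degrees about the arch's centre (from the calendar's +x towards its +y)
- door3_hinge (a point): middle of door 3's hinge line, on the arch, 18.5 mm above the table, at -24 degrees about the arch's centre (from the calendar's +x towards its +y)
- door4_hinge (a point): middle of door 4's hinge line, on the arch, 18.5 mm above the table, at 6 degrees about the arch's centre (from the calendar's +x towards its +y)
- door5_hinge (a point): middle of door 5's hinge line, on the arch, 18.5 mm above the table, at 36 degrees about the arch's centre (from the calendar's +x towards its +y)
- door6_hinge (a point): middle of door 6's hinge line, on the arch, 18.5 mm above the table, at 66 degrees about the arch's centre (from the calendar's +x towards its +y)
- row_end (a point): middle of the free edge of door 6 when shut, at its top, 20.5 mm above the table: the end of the row, at 84.6 degrees about the arch's centre
- pumpkin_small: small white ceramic pumpkin, 48 wide, 41 high, standing on the calendar inside the arch, loose; origin: centre of its underside (sizes in mm)
- gnome: ceramic gnome with a pointed hat, 44 wide, 61 high, standing on the calendar inside the arch, loose; origin: centre of its underside (sizes in mm)
- mug: brown-red mug, 80 across, 80 high, handle to its +y, on the table beyond the calendar's finish side, loose; origin: centre of its underside (sizes in mm)
- candle: candle in an amber jar, 68 across, 70 high, on the table beyond the calendar's start side, loose; origin: centre of its underside (sizes in mm)
- pumpkin_large: terracotta pumpkin, 86 wide, 73 high, on the table beyond the top of the arch, loose; origin: centre of its underside (sizes in mm)
- pumpkin_silver: silver pumpkin, 70 wide, 61 high, on the table beyond the top of the arch, loose; origin: centre of its underside (sizes in mm)
- votive: small white cup, 56 across, 55 high, on the table on the open side of the arch, loose; origin: centre of its underside (sizes in mm)

How it is judged (in metres and radians):
On the way, in this order (a step that is already met when the one before it is completed fails the run):
1. door 1 (from the star) folded shut, within 0.2 rad (value of joint door1 below 0.2 rad), for 0.04 s.
2. door 2 (from the star) folded shut, within 0.2 rad (value of joint door2 below 0.2 rad), for 0.04 s.
3. door 3 (from the star) folded shut, within 0.2 rad (value of joint door3 below 0.2 rad), for 0.04 s.
4. door 4 (from the star) folded shut, within 0.2 rad (value of joint door4 below 0.2 rad), for 0.04 s.
5. door 5 (from the star) folded shut, within 0.2 rad (value of joint door5 below 0.2 rad), for 0.04 s.
6. door 6 (from the star) folded shut, within 0.2 rad (value of joint door6 below 0.2 rad), for 0.04 s.
At the end, for the whole second after the job is handed in: all six doors within 0.2 rad of shut (free edge under 7 mm up), the calendar within 20 mm and the goods within 15 mm of where they stood, all at rest, hand clear (value of joint each of door1, door2, door3, door4, door5, door6 below 0.2 rad and distance of each of pumpkin_small, gnome, mug, candle, pumpkin_large, pumpkin_silver, votive from where it was at the start of the episode below 0.015 m and distance of calendar from where it was at the start of the episode below 0.02 m and linear speed of calendar below 0.01 m/s); the robot touches nothing.
It fails at once if a door bent back past upright (over 1.7 rad) (value of joint any of door1, door2, door3, door4, door5, door6 above 1.7 rad).
It fails at once if the stroke broken off: fingertips more than about 5 cm above the doors (TCP over 90 mm above the board's underside) between the first and the last door shut (value of joint door1 below 0.2 rad and value of joint door6 above 0.35 rad and z of the grasp point in the frame of calendar above 0.09 m).
It fails at once if pressed hard: over 30 N on the calendar (contact force between the arm and calendar above 30 N).
It fails at once if calendar pushed about by more than 20 mm, turned or lifted (distance of calendar from where it was at the start of the episode above 0.02 m or distance of any of door1_hinge, row_end from where it was at the start of the episode above 0.03 m or height (world z) of calendar above 0.012 m or angle between calendar's own z axis and vertical above 0.1 rad).
It fails at once if goods on or around the calendar lifted, shifted by more than 15 mm or knocked over (distance of any of pumpkin_small, gnome, mug, candle, pumpkin_large, pumpkin_silver, votive from where it was at the start of the episode above 0.015 m or angle between any of pumpkin_small, gnome, mug, candle, pumpkin_large, pumpkin_silver, votive's own z axis and vertical above 0.3 rad).
It also fails if it takes over 42 s, if anything falls off the work surface, if the arm or the gripper's body presses on something with over 40 N, if the wrist force passes 120 N, or if a joint passes its speed limit or range.

## Working session

There is one attempt and no reset: what is moved stays moved. The work goes in short steps, Python scripts to look and compute and a tool call to move; the robot and the scene stay as the last step left them, time stands still between calls to the robot, and variables do not carry over. Pictures are saved under pics/ and viewed, at most 10 in all, crops included, and the job is handed in when it is done.

Besides the shell and the picture viewer there is one more tool, called as a command line: name --argument value ..., lists and objects as JSON in quotes. play_rows: Moves the arm, as the interface text tells. Its arguments: {"type":"object","properties":{"rows":{"type":"string"},"grip":{"type":"number"}},"required":["rows"]}

```bash
mkdir -p pics; python3 - <<'E'
from bench import *
import cv2,pickle
s=state();print(s)
for n in("top","side"):
    d=snapshot(n);pickle.dump(d,open(n+".pkl","wb"));cv2.imwrite(f"pics/{n}0.png",d["img"][:,:,::-1]);print({k:v for k,v in d.items() if k!="img"})
E
```

```text
{'time_s': 0.0, 'q': array([ 1.0309099 ,  0.47777557,  0.02237221,  1.55641174, -0.01153343,
        1.10930541, -0.08310436]), 'dq': array([-1.25228041e-03, -4.55408222e-04, -6.23109247e-07,  2.10383263e-03,
       -1.39490737e-03, -1.93946565e-03,  2.28143409e-04]), 'joint_efforts': array([-4.91276080e-05, -5.82848096e+01,  1.53414253e+00, -2.72607601e+01,
       -5.44047577e-02,  1.69485924e-02,  2.02441556e-04]), 'tool_pos': array([ 282.23131094, -612.55426438,  240.41553477]), 'tool_rot': array([ 9.76787854e-01,  2.14207151e-01, -2.45802195e-04, -8.51085944e-04]), 'ft_force': array([ 0.21008417, -0.11517302, -0.60716794]), 'wrist_torque': array([-0.00583663,  0.0017126 ,  0.00645665]), 'grip_force': 0.0, 'width': 0.9992706204477948}
{'fx': 582.7940948774484, 'fy': 582.7940948774484, 'cx': 319.8214660201778, 'cy': 242.32213535029885, 'eye': array([ 514.89179516,   68.67467583, 1156.55436867]), 'attitude': array([-0.01693735,  0.02746887,  0.71443711, -0.69895508])}
{'fx': 529.1141952998328, 'fy': 529.1141952998328, 'cx': 312.52914971295206, 'cy': 234.24940633050747, 'eye': array([351.43447235, 508.98951517, 713.07298218]), 'attitude': array([-0.07017859,  0.31063248,  0.92068614, -0.2256534 ])}
```

View pics/top0.png

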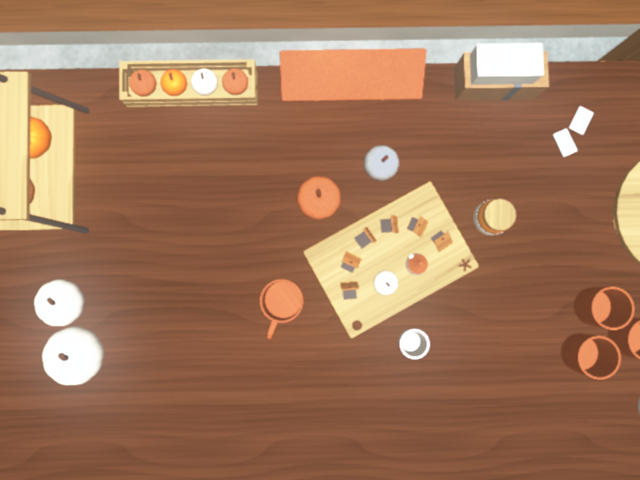

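View pics/side0.png

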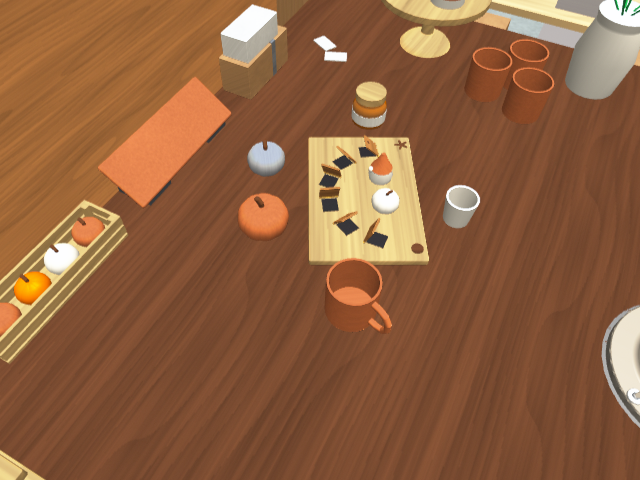

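The top view shows the board with corners near (305,254), (433,183), (478,265) and (352,337). The star is near (465,265) and the disc near (357,325). All six doors are ajar. The side view agrees, and I see no obstruction above the arch.

```bash
cat > h.py <<'E'
import numpy as np,cv2,pickle
from scipy.spatial.transform import Rotation as R
def ray(d,uv,z):
    v=np.array([(uv[0]-d["cx"])/d["fx"],-(uv[1]-d["cy"])/d["fy"],-1.])
    v=R.from_quat(d["attitude"]).apply(v);return d["eye"]+v*(z-d["eye"][2])/v[2]
E
python3 - <<'E'
from h import *
for n,box in(("top",(290,170,490,345)),("side",(300,130,435,268))):
    d=pickle.load(open(n+".pkl","rb"));hsv=cv2.cvtColor(d["img"],cv2.COLOR_RGB2HSV)
    m=cv2.inRange(hsv,(12,50,150),(32,200,255));mm=np.zeros_like(m);x0,y0,x1,y1=box;mm[y0:y1,x0:x1]=m[y0:y1,x0:x1]
    mm=cv2.morphologyEx(mm,cv2.MORPH_OPEN,np.ones((3,3)))
    c=max(cv2.findContours(mm,0,1)[0],key=cv2.contourArea)
    P=np.array([ray(d,p[0],16)[:2] for p in cv2.convexHull(c)],np.float32)
    r=cv2.minAreaRect(P);print(n,r)
    if n=="top": S,D=ray(d,(465,265),16)[:2],ray(d,(357,325),16)[:2]
    else: S,D=ray(d,(400,145),16)[:2],ray(d,(417,248),16)[:2]
    v=D-S;a=np.arctan2(-v[0],v[1]);print("star",S,"disc",D,np.hypot(*v),"yaw",np.degrees(a))
    M=np.array([[np.cos(a),-np.sin(a)],[np.sin(a),np.cos(a)]]);print("centre",(S+D)/2+M@[80,0])
    g={"top":[((416,262),45),((386,283),40)],"side":[((381,178),16),((386,212),16)]}[n]
    for uv,z in g: print("good in cal",M.T@(ray(d,uv,z)[:2]-((S+D)/2+M@[80,0])))
E
```

```text
top ((551.5089721679688, -87.57817077636719), (199.7947540283203, 295.0055236816406), 27.671615600585938)
star [ 535.72345531 -233.11468903] disc [423.75945102 -17.84262067] 242.64789648896178 yaw 27.47915130884064
centre [550.71575675 -88.56458935]
good in cal [-26.74138731 -34.67654744]
good in cal [-34.40288717  34.65978268]
side ((549.5242309570312, -83.9736328125), (193.0557098388672, 296.6280517578125), 27.735660552978516)
star [ 537.67842597 -229.93139283] disc [423.96987926 -17.7922911 ] 240.69198589398158 yaw 28.191725508736265
centre [551.3338876  -86.06796319]
good in cal [-35.85541596 -35.04032527]
good in cal [-37.02358855  44.293626  ]
```

```bash
cat >> h.py <<'E'
C=np.array([551,-87.]);A=np.radians(27.7)
def arch(deg,r=105):
    t=np.radians(deg);p=np.array([-42.5+r*np.cos(t),r*np.sin(t)])
    return C+[np.cos(A)*p[0]-np.sin(A)*p[1],np.sin(A)*p[0]+np.cos(A)*p[1]]
E
python3 - <<'E'
from h import *
from bench import state
s=state();T=R.from_quat(s["tool_rot"]);print(T.as_matrix().round(4))
a=arch(-101);print(a,arch(0),arch(98))
print(T.inv().apply(np.r_[a,100]-[282.5,-613.06,241.36]).round(1))
E
```

```text
[[ 9.082e-01  4.185e-01 -8.000e-04]
 [ 4.185e-01 -9.082e-01  1.300e-03]
 [-1.000e-04 -1.500e-03 -1.000e+00]]
[ 543.54362549 -207.3271489 ] [606.33710161 -57.94737214] [452.09894371 -21.48701662]
[ 406.9 -259.   141.7]
```

play_rows --rows "20 -13 0 0 0 0; 44 -28 0 0 0 0; 72 -46 0 0 0 0; 100 -64 0 0 0 0; 128 -81 0 0 0 0; 156 -99 0 0 0 0; 184 -117 0 0 0 0; 212 -135 0 0 0 0; 240 -153 0 0 0 0; 268 -171 0 0 0 0" --grip 0

```text
time_s: 0.93
tool_pos: [454.7, -344.0, 241.1]
tool_rot: [0.977, 0.214, -0.0, -0.0]
ft_force: [0.5, -1.2, -0.1]
width: 0.282
grip_force: 0.0
```

play_rows --rows "28 -18 0 0 0 0; 56 -36 0 0 0 0; 84 -53 20 0 0 0; 110 -70 40 0 0 0; 128 -81 65 0 0 0; 138 -88 90 0 0 0; 139 -88 115 0 0 0; 139 -88 135 0 0 0; 139 -88 142 0 0 0; 139 -88 142 0 0 0"

```text
time_s: 1.77
tool_pos: [542.2, -207.1, 97.4]
tool_rot: [0.977, 0.214, -0.002, -0.001]
ft_force: [0.4, 0.1, 0.8]
width: 0.005
grip_force: 0.0
```

```bash
python3 - <<'E'
from h import *
from bench import *
s=state();print(s);T=R.from_quat(s["tool_rot"]);print(T.as_matrix().round(4))
p=s["tool_pos"]
print(T.inv().apply(np.r_[arch(-101),43]-p).round(1))
d=snapshot("side");cv2.imwrite("pics/s1.png",cv2.resize(d["img"][100:300,260:470,::-1],None,fx=2.8,fy=2.8))
E
```

```text
{'time_s': 1.7667, 'q': array([ 0.37162167,  0.50383153, -0.14763173,  1.89274617,  0.10345698,
        0.75656427, -0.9724895 ]), 'dq': array([ 0.00889863, -0.04110703, -0.00188402, -0.03461298, -0.00582848,
        0.02636124,  0.00285808]), 'joint_efforts': array([-4.32484103e-01, -5.22705424e+01, -9.42728743e-01, -2.05442691e+01,
        9.55400494e-03, -3.44567718e-01, -4.34168929e-02]), 'tool_pos': array([ 542.22342649, -207.13346394,   97.37660193]), 'tool_rot': array([ 0.97677604,  0.21425227, -0.00187898, -0.00099678]), 'ft_force': array([0.40632875, 0.0951718 , 0.83289939]), 'wrist_torque': array([0.00961591, 0.02609757, 0.04412133]), 'grip_force': 0.0, 'width': 0.005455070776760779}
[[ 0.9082  0.4185 -0.0041]
 [ 0.4186 -0.9082  0.0011]
 [-0.0032 -0.0028 -1.    ]]
[ 1.3  0.9 54.4]
```

View pics/s1.png

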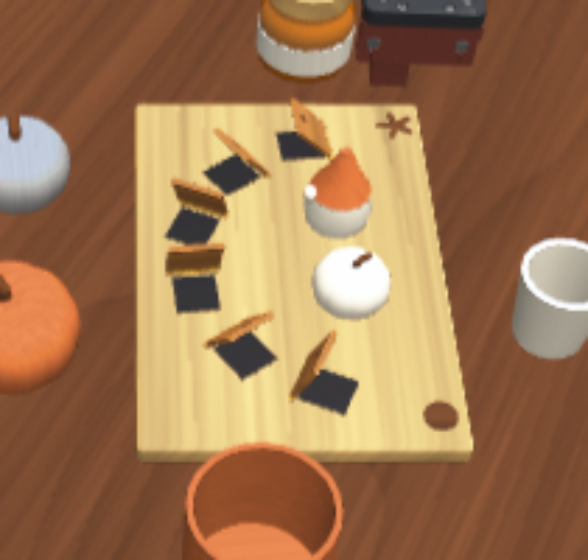

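The gripper hovers by the star corner at about (400,60) in the crop. All six doors stand at less than upright, leaning toward the disc end, and the start spot is free. I'll lower the hand next.

play_rows --rows "1 1 10 0 0 0; 1 1 20 0 0 0; 1 1 30 0 0 0; 1 1 38 0 0 0; 1 1 45 0 0 0; 1 1 50 0 0 0; 1 1 53 0 0 0; 1 1 54 0 0 0; 1 1 54 0 0 0; 1 1 54 0 0 0"

```text
time_s: 2.65
tool_pos: [545.3, -208.0, 45.6]
tool_rot: [0.977, 0.214, 0.0, 0.0]
ft_force: [0.1, 0.7, -0.7]
width: 0.005
grip_force: 0.0
```

```bash
python3 - <<'E'
from h import *
from bench import *
z=[]
s=state();T=R.from_quat(s["tool_rot"]);p=s["tool_pos"];print(p,s["ft_force"])
d=snapshot("top");s2=state();print(s2["tool_pos"],s2["ft_force"])
p=(p+s2["tool_pos"])/2
a0=arch(-101)
for i in range(1,51):
    q=T.inv().apply(np.r_[arch(-101+4*i)-a0,0])
    if (i-1)%10==0: b=T.inv().apply(np.r_[arch(-101+4*(i-1))-a0,0])
    print(-101+4*i,(q-b)[:2].round(1), "" if i%10 else "\n")
E
```

```text
[ 545.33435512 -208.01182338   45.6059814 ] [ 0.12256796  0.74585849 -0.70324991]
[ 545.4095853  -208.07558941   45.7476585 ] [0.36212839 0.3121334  0.29946016]
-97 [7.3 0.8] 
-93 [14.6  1. ] 
-89 [21.9  0.8] 
-85 [29.2  0. ] 
-81 [36.4 -1.2] 
-77 [43.6 -3. ] 
-73 [50.5 -5.3] 
-69 [57.3 -8. ] 
-65 [ 63.9 -11.2] 
-61 [ 70.3 -14.9] 

-57 [ 6.1 -4.1] 
-53 [11.9 -8.6] 
-49 [ 17.3 -13.5] 
-45 [ 22.4 -18.8] 
-41 [ 27.1 -24.4] 
-37 [ 31.4 -30.3] 
-33 [ 35.3 -36.5] 
-29 [ 38.8 -43. ] 
-25 [ 41.7 -49.7] 
-21 [ 44.3 -56.6] 

-17 [ 2. -7.] 
-13 [  3.6 -14.2] 
-9 [  4.6 -21.5] 
-5 [  5.1 -28.8] 
-1 [  5.1 -36.1] 
3 [  4.6 -43.4] 
7 [  3.6 -50.7] 
11 [  2.1 -57.8] 
15 [  0.  -64.9] 
19 [ -2.5 -71.8] 

23 [-3.  -6.7] 
27 [ -6.4 -13.2] 
31 [-10.3 -19.4] 
35 [-14.6 -25.3] 
39 [-19.3 -30.9] 
43 [-24.4 -36.2] 
47 [-29.8 -41.1] 
51 [-35.6 -45.6] 
55 [-41.7 -49.7] 
59 [-48.  -53.4] 

63 [-6.6 -3.2] 
67 [-13.4  -6. ] 
71 [-20.3  -8.2] 
75 [-27.5 -10. ] 
79 [-34.7 -11.3] 
83 [-42.  -12.1] 
87 [-49.3 -12.3] 
91 [-56.6 -12.1] 
95 [-63.9 -11.3] 
99 [-71.1 -10. ]
```

play_rows --rows "5 1 2 0 0 0; 11 1 3 0 0 0; 18 1 3 0 0 0; 26 0 3 0 0 0; 34 -1 3 0 0 0; 42 -3 3 0 0 0; 50 -5 3 0 0 0; 57 -8 3 0 0 0; 64 -11 3 0 0 0; 70 -15 3 0 0 0"

```text
time_s: 3.53
tool_pos: [603.0, -164.4, 42.3]
tool_rot: [0.977, 0.214, 0.0, 0.0]
ft_force: [0.5, -1.4, 0.1]
width: 0.009
grip_force: 0.4
```

```bash
python3 - <<'E'
from h import *
from bench import *
s=state();print(s["tool_pos"],arch(-61),s["ft_force"])
d=snapshot("side");cv2.imwrite("pics/s2.png",cv2.resize(d["img"][100:300,260:470,::-1],None,fx=2.8,fy=2.8))
E
```

```text
[ 603.02834005 -164.37947693   42.3477011 ] [ 601.13054385 -164.40318283] [ 0.47545669 -1.36472559  0.10801148]
```

View pics/s2.png

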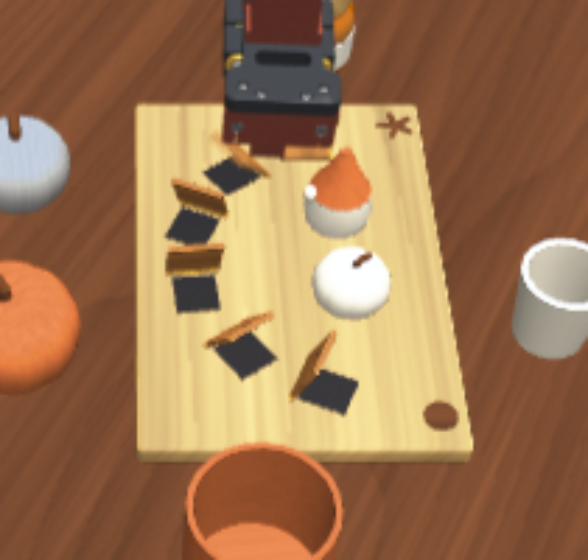

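Door 1 now lies flat at (305,152). The board and goods are unmoved and the force is low, so I'll continue.

play_rows --rows "5 -4 0 0 0 0; 11 -9 0 0 0 0; 16 -14 0 0 0 0; 21 -19 0 0 0 0; 26 -24 0 0 0 0; 30 -30 0 0 0 0; 34 -37 0 0 0 0; 38 -43 0 0 0 0; 41 -50 0 0 0 0; 43 -57 0 0 0 0"

```text
time_s: 4.42
tool_pos: [617.7, -94.4, 42.4]
tool_rot: [0.977, 0.214, 0.0, -0.0]
ft_force: [0.3, 1.2, -0.2]
width: 0.004
grip_force: 0.1
```

play_rows --rows "2 -7 0 0 0 0; 4 -14 0 0 0 0; 5 -22 0 0 0 0; 5 -29 0 0 0 0; 5 -36 0 0 0 0; 5 -43 0 0 0 0; 4 -51 0 0 0 0; 2 -58 0 0 0 0; 0 -65 0 0 0 0; -3 -72 0 0 0 0"

```text
time_s: 5.25
tool_pos: [584.2, -30.5, 42.4]
tool_rot: [0.977, 0.214, 0.0, -0.0]
ft_force: [0.5, -0.7, 0.7]
width: 0.009
grip_force: 0.0
```

```bash
python3 - <<'E'
from h import *
from bench import *
s=state();print(s["tool_pos"],arch(19),s["ft_force"])
d=snapshot("top");cv2.imwrite("pics/t3.png",cv2.resize(d["img"][170:345,250:500,::-1],None,fx=3,fy=3))
d=snapshot("side");cv2.imwrite("pics/s3.png",cv2.resize(d["img"][100:300,260:470,::-1],None,fx=2.8,fy=2.8))
E
```

```text
[584.21328228 -30.48832454  42.36077257] [585.38169796 -30.33964739] [ 0.53331956 -0.66226403  0.65893144]
```

View pics/s3.png

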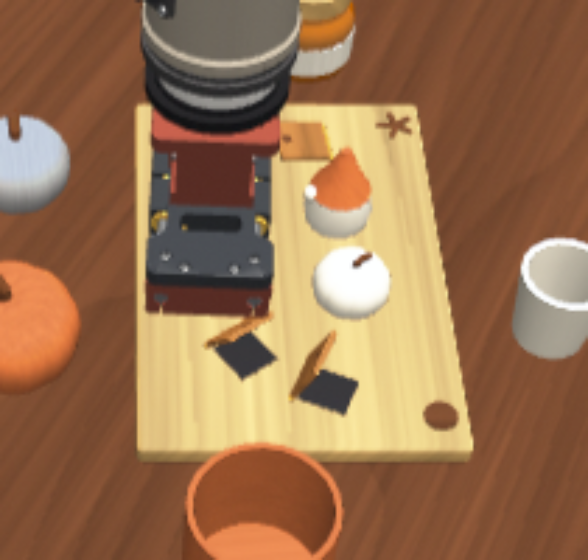

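Door 1 is still shut and nothing has shifted. The hand is over door 4, with doors 5 and 6 at (240,330) and (315,365) still ahead. I'll finish the stroke.

play_rows --rows "-3 -7 0 0 0 0; -6 -13 0 0 0 0; -10 -19 0 0 0 0; -14 -25 0 0 0 0; -19 -31 0 0 0 0; -24 -36 0 0 0 0; -29 -41 0 0 0 0; -35 -46 0 0 0 0; -41 -50 0 0 0 0; -47 -54 0 0 0 0"

```text
time_s: 6.18
tool_pos: [518.7, -1.7, 42.4]
tool_rot: [0.977, 0.214, 0.0, 0.0]
ft_force: [1.5, -0.0, -0.1]
width: 0.008
grip_force: 0.6
```

play_rows --rows "-7 -3 0 0 0 0; -14 -6 0 0 0 0; -21 -8 0 0 0 0; -28 -10 0 0 0 0; -35 -11 0 0 0 0; -42 -12 0 0 0 0; -49 -12 0 0 0 0; -57 -12 0 0 0 0; -64 -11 0 0 0 0; -71 -10 0 0 0 0"

```text
time_s: 7.02
tool_pos: [450.1, -22.9, 42.4]
tool_rot: [0.977, 0.214, -0.0, 0.0]
ft_force: [0.3, -0.7, -0.3]
width: 0.005
grip_force: 0.0
```

```bash
python3 - <<'E'
from h import *
from bench import *
s=state();print(s["tool_pos"],arch(99),s["ft_force"])
d=snapshot("side");cv2.imwrite("pics/s4.png",cv2.resize(d["img"][100:300,260:470,::-1],None,fx=2.8,fy=2.8))
E
```

```text
[450.10809626 -22.91512613  42.35386864] [450.62013047 -22.5693443 ] [ 0.33571038 -0.67357892 -0.29684383]
```

View pics/s4.png

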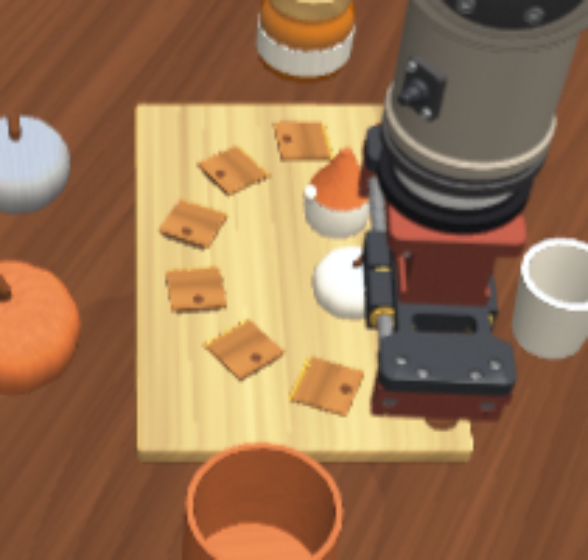

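All six doors are flat and every item is in place. I'll rise clear.

play_rows --rows "0 0 -8 0 0 0; 0 0 -20 0 0 0; 0 0 -40 0 0 0; 0 0 -60 0 0 0; 0 0 -80 0 0 0; 0 0 -100 0 0 0; 0 0 -120 0 0 0; 0 0 -135 0 0 0; 0 0 -140 0 0 0; 0 0 -140 0 0 0"

```text
time_s: 7.9
tool_pos: [452.0, -22.2, 184.0]
tool_rot: [0.977, 0.214, 0.002, 0.0]
ft_force: [-0.3, -0.2, -0.0]
width: 0.007
grip_force: 0.0
```

```bash
python3 - <<'E'
from bench import *
s=state();print(s["tool_pos"],s["ft_force"]);print(sign_off())
E
```

```text
[451.95346616 -22.23877836 183.95445939] [-0.28863335 -0.19233286 -0.0036463 ]
the job is handed in; nothing more can be done
None
```

All six doors were folded flat in one light stroke from star to disc, the calendar and goods looked undisturbed in the last picture, and I raised the hand clear and handed the job in at about 8 s (no verdict was returned).

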